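# Load the parts stick on the sloped feeder cradle

### The arm

A 7-joint arm with a two-finger parallel gripper is mounted at the origin on the work surface. World frame = base frame: x ahead of the robot, y to its left, z up, the work surface at z = 0. Lengths are in m, angles in rad, forces in N, time in s.
With the tool pointing down it reaches from about 0.4 to 0.925 m from the base axis. Payload 4.1 kg.
Tool frame: the origin (TCP) lies between the finger pads, 19 mm behind the fingertips; this is the grasp point; z points along the fingers, y is the line along which they close (so a half turn about z gives the same grasp; the last joint's range is limited). The gripper opens to 85 mm and grips with 20 to 120 N. Pads are 22 mm wide; open, the fingers measure 114 mm over their backs; the gripper's body (76 mm by 85 mm) begins 54 mm behind the grasp point. The pads swing forward as they close: fully open they stand 13 mm farther back than shut.
Start: joints at [-1.33, 0.398, 0.045, 1.537, -0.019, 1.207, -0.051], TCP at [0.217, 0.613, 0.25] pointing down, gripper open.
Joint ranges: [-2.82, 2.82], [-0.49, 2.23], [-1.37, 1.46], [0, 2.46], [-1.36, 4.5], [0.23, 2], [-2.94, 2.94]. Speed limits (rad/s): [2.57, 2.57, 3.14, 3.14, 3.14, 3.14, 3.14].

### API

Orientations are given as a unit quaternion [w, x, y, z].
In Python, from bench import r gives the robot as it stands.
- The arm moves only by the tool step_arm, never from a script. Its argument "targets" is a list of rows, each an object of numbers: "dx", "dy", "dz": the shift along the tool's x, y, z scaled (see below); "rx", "ry", "rz": the turn, a rotation vector about the tool's x, y, z scaled (see below). A call has 1 to 8 rows; each row is the pose to reach, as a shift and turn from the pose commanded when the call began, along the tool's axes at that moment, turning the shorter way round; what a row does not reach only later rows make up. The controller multiplies each number of a shift by 300 mm and each number of a turn by 360 degrees. A row lasts 1/10 s, in which the tool goes at most 50 mm and 8.59 degrees, less where a joint would pass 70% of its speed; a pose out of reach is approached as far as the arm can. A call with a number of a shift or a turn outside -1 to 1 is refused whole. A call with a gripper value outside its range is refused whole. "claw" is the opening, from -1 (shut) to 1 (fully open), set as the call begins (left out, the last holds). The fingers move at their own pace and stop on an object; the grip force is fixed at half the most. Time passes only in rows, so rows that repeat a pose let the fingers close. It gives the time, the measured TCP pose, the force, the opening and the grip force at its end, in the units of the state.
- r.observe(): the state, without advancing time (a new reading comes with each control period).
- r.capture(name): name is "scene" or "top" or "wrist"; returns a dict with "img" (384x512x3 uint8, red, green, blue), "depth" (384x512 float32, m along the optical axis (not along the pixel's ray), 0 where there is no reading), "K" (3x3 intrinsics, pixels), "R" (3x3) and "t" (3): a world point X has camera coordinates R X + t. Camera axes: x right, y down, z forward; pixel columns grow to the right and rows downward; lengths in m; the calibration is good to about 2 mm. A picture is of the moment at which its call begins.
- r.sign_off(): hands the job in; it is judged then, once.
The state is a dict: "t": time; "qpos": joint angles; "joint_velocities": joint speeds; "joint_efforts": joint torques, N m; "tcp_pos": TCP position; "ee_rot": TCP orientation; "wrist_force": force on the tool from outside, world axes, zero at the start; "wrist_torque": the same for the moment, N m; "width": finger opening in m; "grip_force": force on a finger pad.
Only numpy, scipy, OpenCV 4.12 (cv2) and the standard library are available. Lean on these libraries where they do the work, as an engineer would, in place of code of your own. Each camera call takes 0.05 s, during which the arm holds its last target. There are 200 camera calls.

### The job

Take the long parts stick with the narrow nose by its projecting end, draw it all the way out from under the low rack, and let go of it lying flat on the bench. Then take it again by its middle and set it on the sloped feeder cradle, nose downhill and close up to the stop plate (within a few millimetres), resting on both narrow supports between their ears. Do not drop it or let it fall, and do not disturb the other things on the bench.

Things in the scene. Friction and masses are not known exactly. Their poses are not given: they have to be found in the camera images.
- stick: the parts stick: aluminium bar, black strip along its top, 200 mm long in all: body 184 long x 24 wide x 22 high, then a narrow nose 16 x 12 x 14 high. Origin mid-length (of the 200) on the underside; x along the bar to the nose, z out of its top. About 0.18 kg. It starts flat on the bench in one of the rack's two bays, nose and 45 to 70 mm of body sticking out
- stick_nose (a point): centre of the nose's end face: 100 mm along the stick's +x from its origin, 11 mm above its underside
- stick_tail (a point): centre of the blunt tail's end face: 100 mm along the stick's -x from its origin, 11 mm above its underside
- rack: low grey rack fixed to the bench, 190 (x) x 220 (y) mm, 50 mm high; small stock on the back half of its top (to 80 mm). Two bays side by side, centred at its x = -45 and +45 mm, each 86 wide and 42 high, open only at the face y = -110 mm. Origin at the centre of its underside; the sticks come out along its -y
- cradle: the fixed feeder cradle: dark steel base plate 270 x 100 x 12 mm with two uprights that carry the sloped bed. Origin at the centre of its underside; its x points horizontally from the low end to the high end, the low end with the stop plate being nearer the robot
- bed: sloped bed of the cradle. Origin 95 mm straight above the cradle's origin, in the plane where the stick's underside rests, midway between the supports; x uphill (0.32 rad above level, away from the robot), y across, z square to the slope, up. Loaded, the stick's x points along the bed's -x and its origin is within a few mm of this origin (exactly there if the nose touches the stop)
- support_low (a point): top of the lower support, at bed x = -60 mm: a steel crosspiece 10 mm thick along x; on it two ears 12 mm high leave a gap of 34 mm (bed y from -17 to +17 mm) for the 24 mm stick
- support_high (a point): top of the upper support, at bed x = +60 mm, made like the lower one. Between the two supports nothing stands higher than the base plate, so fingers may reach below the stick there
- stop (a point): the stop: centre of the spot on the stop plate where the nose comes; bed x = -100 mm, 11 mm above the bed plane. The plate, 56 mm wide and 8 mm thick, stands square to the slope and rises 88 mm above the bed plane, so the stick cannot be set down while held near its nose
- blank: a shorter blunt aluminium stick, 140 x 24 x 22 mm, without a nose, in the rack's other bay; origin at the centre of its underside, x along it; leave alone
- housing_a: small black moulded connector housing, 42 x 26 x 26 mm, on the bench beside the low end of the cradle; origin at the centre of its underside; leave alone
- housing_b: small black moulded connector housing, 42 x 26 x 26 mm, on the far side of the bench, at the middle; origin at the centre of its underside; leave alone
- housing_c: small black moulded connector housing, 42 x 26 x 26 mm, on the bench beyond the high end of the cradle; origin at the centre of its underside; leave alone
- screwdriver: black-handled screwdriver, 170 mm, lying on the bench between the robot and the rack; leave alone
- oil_can: grey can, 52 mm across, 100 mm tall, to the right of the cradle; origin at the centre of its underside; leave alone
- dish: shallow steel dish, 90 mm across, 28 mm high, at the back; leave alone
- gauge: steel gauge block 60 x 30 x 20 mm to the right of the cradle's low end; leave alone
Not all that is in view belongs to the job. Leave any red or turquoise look-alike of the stick alone.

How it is judged:
By the outcome, as a careful person would: the job done as asked, in the order asked, and still so for the second after the job is handed in, with the robot touching nothing.
It also fails if it takes over 48 s, if anything falls off the work surface, if the arm or the gripper's body presses on something with over 40 N, if the wrist force passes 120 N, or if a joint passes its speed limit or range.

## Working session

There is one attempt and no reset: what is moved stays moved. The work goes in short steps, Python scripts to look and compute and a tool call to move; the robot and the scene stay as the last step left them, time stands still between calls to the robot, and variables do not carry over. Pictures are saved under pics/ and viewed, at most 10 in all, crops included, and the job is handed in when it is done.

Besides the shell and the picture viewer there is one more tool, called after "Emit:" by a JSON object that holds its "fn" and its "kwargs", one argument or row to a line. step_arm: Moves the arm, as the interface text tells. Shifts and turns lie within -1 to 1; 1 stands for 300 mm of shift or 360 degrees of turn. Its arguments: {"type":"object","properties":{"targets":{"type":"array","items":{"type":"object","properties":{"dx":{"type":"number","minimum":-1,"maximum":1},"dy":{"type":"number","minimum":-1,"maximum":1},"dz":{"type":"number","minimum":-1,"maximum":1},"rx":{"type":"number","minimum":-1,"maximum":1},"ry":{"type":"number","minimum":-1,"maximum":1},"rz":{"type":"number","minimum":-1,"maximum":1}}}},"claw":{"type":"number"}},"required":["targets"]}

```bash
mkdir -p pics; ls; cat > h.py <<'E'
import numpy as np, cv2, pickle
from bench import r
def cap(n,f):
    c=r.capture(n); pickle.dump(c,open(f'{f}.pkl','wb')); return c
def load(f): return pickle.load(open(f'{f}.pkl','rb'))
def px(c,u,v,z=None):
    K,R,t=map(np.array,(c['K'],c['R'],c['t']))
    d=np.linalg.inv(K)@[u,v,1]
    if z is None:
        D=c['depth'][int(v)-1:int(v)+2,int(u)-1:int(u)+2]; s=np.median(D)
    else:
        C=-R.T@t; s=(z-C[2])/(R.T@d)[2]
    return R.T@(d*s-t)
E
python3 - <<'E'
from h import *
a=cap('scene','s0');b=cap('top','t0')
print(a['K'],b['K'],b['R'],b['t'])
cv2.imwrite('pics/top0.png',cv2.resize(b['img'][:,:,::-1],(800,600)))
cv2.imwrite('pics/scene0.png',cv2.resize(a['img'][:,:,::-1],(800,600)))
o=r.observe();print({k:np.round(v,3) for k,v in o.items()})
E
```

```text
pics
[[381.0462427    0.         256.07742588]
 [  0.         381.0462427  192.54732148]
 [  0.           0.           1.        ]] [[421.02748068   0.         242.97139112]
 [  0.         421.02748068 192.99321457]
 [  0.           0.           1.        ]] [[ 0.01989676 -0.99976507 -0.00859739]
 [-0.99404372 -0.01885986 -0.10733774]
 [ 0.10715038  0.01068185 -0.99418544]] [-0.06235738  0.48642413  1.23760044]
{'t': np.float64(0.1), 'qpos': array([-1.33 ,  0.399,  0.045,  1.538, -0.019,  1.207, -0.051]), 'joint_velocities': array([-0.   , -0.001, -0.   , -0.003,  0.001,  0.002,  0.   ]), 'joint_efforts': array([ 3.0000e-03, -4.7626e+01,  1.3700e+00, -2.5495e+01,  1.2000e-02,
        5.0000e-03, -0.0000e+00]), 'tcp_pos': array([0.216, 0.612, 0.249]), 'ee_rot': array([-0.   ,  0.169,  0.986, -0.001]), 'wrist_force': array([-0.35 , -0.15 ,  0.676]), 'wrist_torque': array([-0.015,  0.   ,  0.048]), 'grip_force': np.float64(0.0), 'width': np.float64(0.085)}
```

View pics/top0.png

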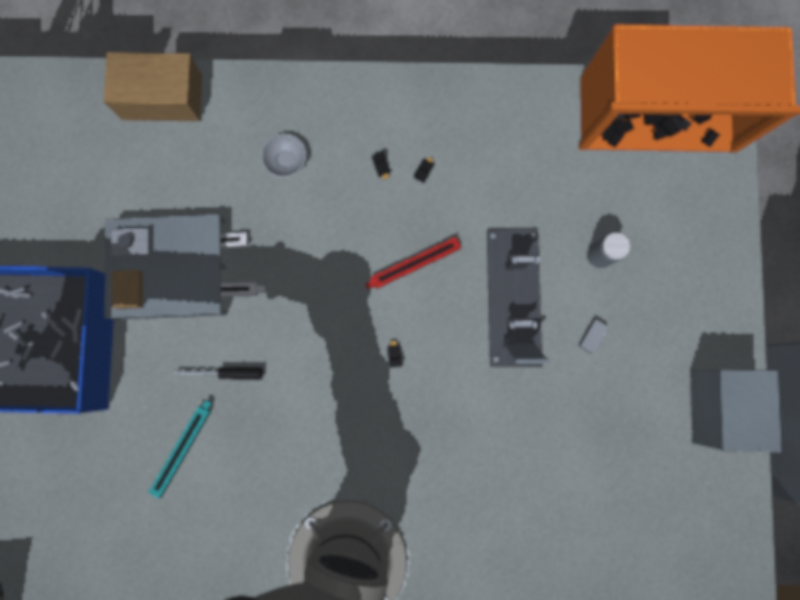

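View pics/scene0.png

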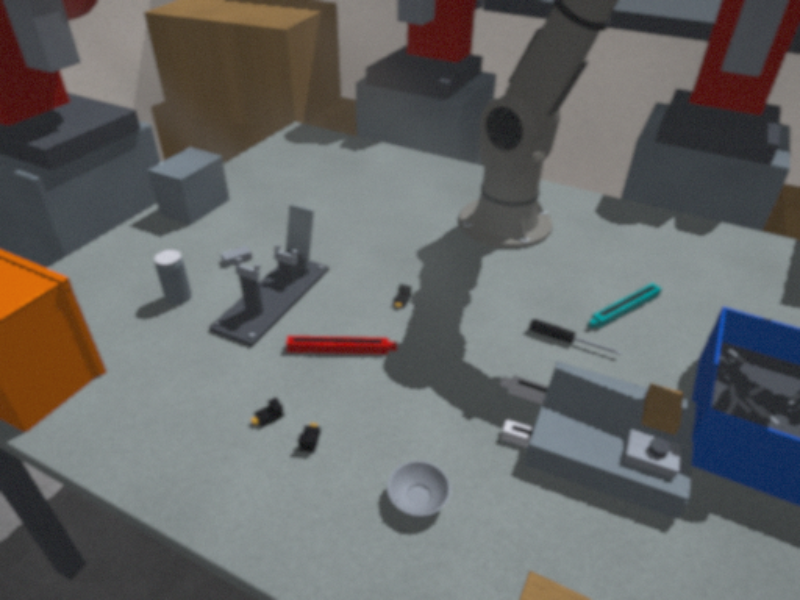

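Top view: the rack spans about (107-222, 212-315). Two aluminium sticks project from its right face, one at (235,239) and a shaded one at (240,289). The cradle is at (515,297) with its stop plate at the bottom, about (525,358). The red stick (415,262) and the turquoise stick (182,447) are the look-alikes. I'll enlarge the two candidates to see which has the nose.

```bash
python3 - <<'E'
from h import *
a=load('s0');b=load('t0')
def crop(c,u0,v0,w,h,g):
    im=c['img'][v0:v0+h,u0:u0+w,::-1].astype(float)
    im=255*(im/255)**.6
    return cv2.resize(im.astype(np.uint8),None,fx=g,fy=g,interpolation=cv2.INTER_CUBIC)
A=crop(b,130,140,50,60,8) # top sticks
B=crop(a,310,230,50,60,8)
cv2.imwrite('pics/c1.png',np.hstack([A,B]))
A=crop(b,300,140,50,100,6)
B=crop(a,130,125,83,100,6)
cv2.imwrite('pics/c2.png',np.hstack([A,B]))
E
```

```text
(no output)
```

View pics/c1.png

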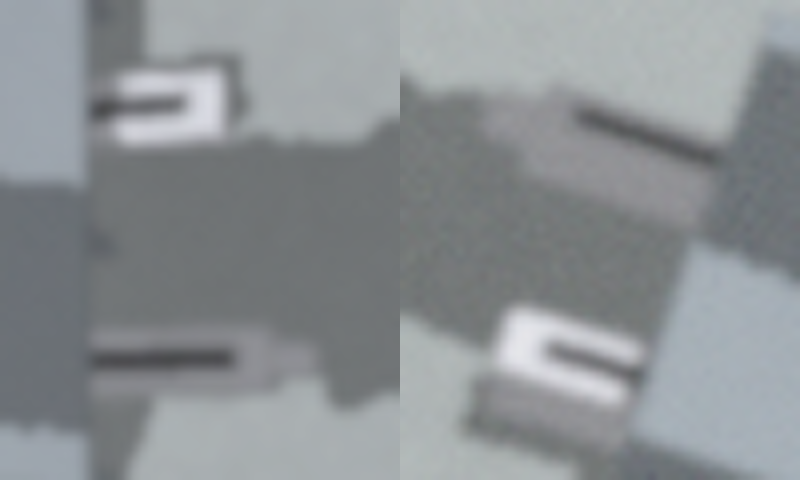

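View pics/c2.png

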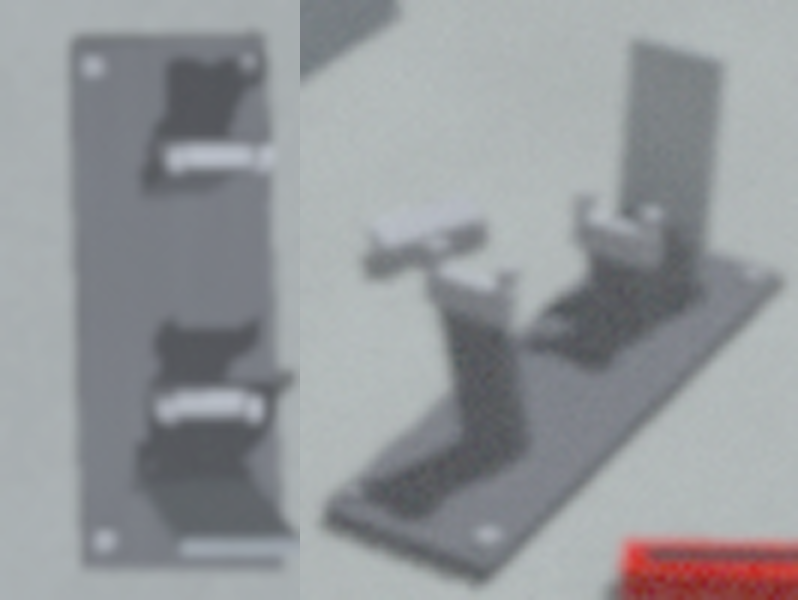

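The shaded stick at top pixel about (240,289) has the stepped narrow nose and the longer overhang, so it is the one meant. The bright one at (235,239) ends blunt, so it is the blank. The second picture shows the cradle with its high support at crop (215,157), its low support at (210,405), and the stop plate's top at (240,548).

```bash
python3 - <<'E'
from h import *
b=load('t0')
def P(x,y,g,u0,v0,z,n):
    u,v=(x+.5)/g-.5+u0,(y+.5)/g-.5+v0
    p=px(b,u,v,z); d=px(b,u,v); print(n,np.round(p,4),'depth:',np.round(d,4))
for n,x,y,z in [('bodyendstrip',235,358,.022),('strip@rack',92,359,.022),('bodyend +',272,331,.022),('bodyend -',272,393,.022),('noseend top',318,359,.016),('blank far',185,103,.022),('blank end',225,104,.022),('rackface',90,200,.05),('rackface2',92,30,.05),('rackface3',90,470,.05)]: P(x,y,8,130,140,z,n)
for n,x,y,z in [('c1',72,38,.012),('c2',262,38,.012),('c3',84,567,.012),('c4',280,565,.012),('hi L',163,157,.12),('hi R',274,157,.12),('lo L',155,408,.082),('lo R',264,408,.082),('stopL',180,547,.16),('stopR',300,547,.16)]: P(x,y,6,300,140,z,n)
o=r.observe()
from scipy.spatial.transform import Rotation as R
q=o['ee_rot'];print(R.from_quat([q[1],q[2],q[3],q[0]]).as_matrix().round(3))
# red and housing_a
for n,u,v in [('red1',370,283),('red2',460,242),('ha',396,353),('sd',265,370),('tq',208,403)]:
    print(n,px(b,u*.64,v*.64,.02).round(3))
E
```

```text
bodyendstrip [0.5095 0.2016 0.022 ] depth: [0.5095 0.2015 0.0226]
strip@rack [0.5081 0.2557 0.022 ] depth: [0.5079 0.2553 0.0235]
bodyend + [0.5201 0.188  0.022 ] depth: [0.5229 0.1922 0.0012]
bodyend - [0.4965 0.1871 0.022 ] depth: [0.4985 0.1906 0.0047]
noseend top [0.5105 0.1713 0.016 ] depth: [0.5117 0.1732 0.006 ]
blank far [0.607  0.2247 0.022 ] depth: [0.6068 0.2245 0.023 ]
blank end [0.6069 0.2095 0.022 ] depth: [0.6079 0.2106 0.017 ]
rackface [0.5641 0.252  0.05  ] depth: [0.5648 0.253  0.0462]
rackface2 [0.6284 0.2543 0.05  ] depth: [0.6392 0.2667 0.002 ]
rackface3 [0.4635 0.2474 0.05  ] depth: [0.4637 0.248  0.0478]
c1 [ 0.6382 -0.2603  0.012 ] depth: [ 6.408e-01 -2.620e-01  6.000e-04]
c2 [ 0.64   -0.3572  0.012 ] depth: [ 0.6427 -0.3599 -0.    ]
c3 [ 0.3692 -0.2669  0.012 ] depth: [ 0.3693 -0.2686  0.0012]
c4 [ 0.3721 -0.3646  0.012 ] depth: [ 0.3722 -0.3665  0.0042]
hi L [ 0.5583 -0.2862  0.12  ] depth: [ 0.5601 -0.2881  0.1098]
hi R [ 0.5592 -0.3377  0.12  ] depth: [ 0.5804 -0.3653  0.0016]
lo L [ 0.4441 -0.2894  0.082 ] depth: [ 0.4446 -0.2905  0.0759]
lo R [ 0.4451 -0.3411  0.082 ] depth: [ 0.4504 -0.3568  0.0135]
stopL [ 0.3768 -0.2859  0.16  ] depth: [ 0.3772 -0.2888  0.1448]
stopR [ 0.3779 -0.3387  0.16  ] depth: [ 0.3783 -0.3431  0.1421]
[[-0.943  0.333 -0.   ]
 [ 0.333  0.943 -0.002]
 [-0.    -0.002 -1.   ]]
red1 [ 0.524 -0.033  0.02 ]
red2 [ 0.608 -0.207  0.02 ]
ha [ 0.39  -0.086  0.02 ]
sd [0.352 0.164 0.02 ]
tq [0.288 0.27  0.02 ]
```

Emit:
{"fn": "step_arm", "kwargs": {
  "targets": [
    {"dx": -0.68, "dy": -0.46, "rz": 0.191},
    {"dx": -0.68, "dy": -0.46, "rz": 0.191},
    {"dx": -0.68, "dy": -0.46, "rz": 0.191},
    {"dx": -0.68, "dy": -0.46, "rz": 0.191},
    {"dx": -0.68, "dy": -0.46, "rz": 0.191},
    {"dx": -0.68, "dy": -0.46, "rz": 0.191},
    {"dx": -0.68, "dy": -0.46, "rz": 0.191},
    {"dx": -0.68, "dy": -0.46, "rz": 0.191}
  ]
}}

```text
invalid input
```

```bash
cat >> h.py <<'E'
from scipy.spatial.transform import Rotation as Ro
def pose():
    o=r.observe(); q=o['ee_rot']; return np.array(o['tcp_pos']),Ro.from_quat([q[1],q[2],q[3],q[0]]),o
def go(p,Rt=None):
    P,Rm,o=pose(); d=Rm.inv().apply(np.array(p)-P)/.3
    w=(Rm.inv()*Rt).as_rotvec(degrees=True)/360 if Rt is not None else 0
    print('t',round(float(o['t']),2),'P',P.round(4),'y',Rm.as_matrix()[:,1].round(3),'z',Rm.as_matrix()[:,2].round(3),'w',round(float(o['width']),4),'F',np.round(o['wrist_force'],1)); print('  d',d.round(4),'r',np.round(w,4))
def Rt(yv,zv):
    z=np.array(zv,float);z/=np.linalg.norm(z);y=np.array(yv,float);y-=z*(y@z);y/=np.linalg.norm(y)
    return Ro.from_matrix(np.column_stack([np.cross(y,z),y,z]))
E
python3 -c "
from h import *
go((.509,.195,.2),Rt((1,.03,0),(0,0,-1)))"
```

```text
t 0.1 P [0.2164 0.6123 0.2491] y [ 0.333  0.943 -0.002] z [-0.    -0.002 -1.   ] w 0.0855 F [-0.4 -0.1  0.7]
  d [-1.383  -0.9864  0.1655] r [-0.0002  0.0002  0.1912]
```

Emit:
{"fn": "step_arm", "kwargs": {
  "targets": [
    {"dx": -0.68, "dy": -0.46, "dz": 0, "rx": 0, "ry": 0, "rz": 0.191},
    {"dx": -0.68, "dy": -0.46, "dz": 0, "rx": 0, "ry": 0, "rz": 0.191},
    {"dx": -0.68, "dy": -0.46, "dz": 0, "rx": 0, "ry": 0, "rz": 0.191},
    {"dx": -0.68, "dy": -0.46, "dz": 0, "rx": 0, "ry": 0, "rz": 0.191},
    {"dx": -0.68, "dy": -0.46, "dz": 0, "rx": 0, "ry": 0, "rz": 0.191},
    {"dx": -0.68, "dy": -0.46, "dz": 0, "rx": 0, "ry": 0, "rz": 0.191},
    {"dx": -0.68, "dy": -0.46, "dz": 0, "rx": 0, "ry": 0, "rz": 0.191},
    {"dx": -0.68, "dy": -0.46, "dz": 0, "rx": 0, "ry": 0, "rz": 0.191}
  ],
  "claw": 1
}}

```text
t: 0.9
tcp_pos: [0.3631, 0.4141, 0.2497]
ee_rot: [-0.0, 0.699, 0.715, -0.0]
wrist_force: [-0.4, -0.8, 0.2]
width: 0.0853
grip_force: 0.0
```

```bash
python3 -c "
from h import *
go((.509,.195,.2),Rt((1,.03,0),(0,0,-1)))"
```

```text
t 0.9 P [0.3631 0.4141 0.2497] y [ 1.     0.024 -0.001] z [-0.001 -0.    -1.   ] w 0.0853 F [-0.4 -0.8  0.2]
  d [-0.7415  0.469   0.1657] r [-0.0001  0.0001 -0.001 ]
```

Emit:
{"fn": "step_arm", "kwargs": {
  "targets": [
    {"dx": -0.74, "dy": 0.47, "dz": 0.16, "rx": 0, "ry": 0, "rz": 0},
    {"dx": -0.74, "dy": 0.47, "dz": 0.16, "rx": 0, "ry": 0, "rz": 0},
    {"dx": -0.74, "dy": 0.47, "dz": 0.16, "rx": 0, "ry": 0, "rz": 0},
    {"dx": -0.74, "dy": 0.47, "dz": 0.16, "rx": 0, "ry": 0, "rz": 0},
    {"dx": -0.74, "dy": 0.47, "dz": 0.16, "rx": 0, "ry": 0, "rz": 0},
    {"dx": -0.74, "dy": 0.47, "dz": 0.16, "rx": 0, "ry": 0, "rz": 0},
    {"dx": -0.74, "dy": 0.47, "dz": 0.16, "rx": 0, "ry": 0, "rz": 0},
    {"dx": -0.74, "dy": 0.47, "dz": 0.16, "rx": 0, "ry": 0, "rz": 0}
  ],
  "claw": 1
}}

```text
t: 1.7
tcp_pos: [0.5103, 0.1978, 0.2017]
ee_rot: [-0.001, 0.696, 0.718, -0.0]
wrist_force: [-0.2, 0.4, -0.2]
width: 0.0852
grip_force: 0.0
```

```bash
python3 -c "
from h import *
go((.509,.212,.10),Rt((1,.03,0),(0,0,-1)))
c=cap('wrist','w1'); print(c['K'][0],c['t'])
cv2.imwrite('pics/w1.png',cv2.resize(c['img'][:,:,::-1],(800,600)))"
```

```text
t 1.7 P [0.5103 0.1978 0.2017] y [ 1.     0.031 -0.001] z [-0.001  0.    -1.   ] w 0.0852 F [-0.2  0.4 -0.2]
  d [ 0.0471 -0.0025  0.339 ] r [-0.0002 -0.0001  0.0002]
[328.763942     0.         247.65955618] [-0.51613481  0.15514857  0.37945493]
```

View pics/w1.png

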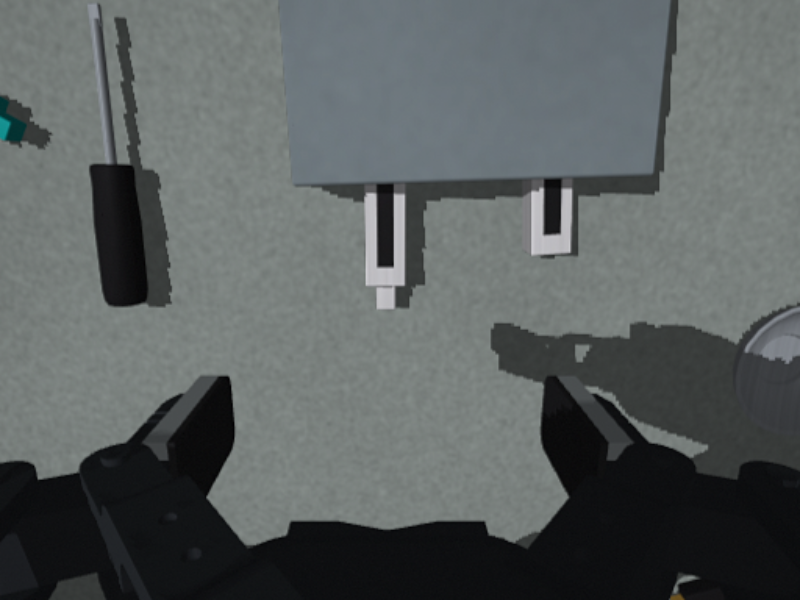

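The wrist view is clear. The nosed stick has its nose tip at (386,308), its shoulder at (386,286), and meets the rack face at (385,184). The blank is at (551,216). I'll convert these to positions.

```bash
python3 -c "
from h import *
c=load('w1')
for n,x,y,z in [('shoulder',386,286,.022),('noseend',386,308,.014),('bodyL',366,240,.022),('bodyR',405,240,.022),('bodyL2',367,200,.022),('bodyR2',405,200,.022),('rackL',293,184,.05),('rackR',655,175,.05)]: print(n,px(c,x*.64,y*.64,z).round(4),px(c,x*.64,y*.64).round(4))
print(np.array(c['R']).round(3), -np.array(c['R']).T@c['t'])
"
```

```text
shoulder [0.5101 0.1901 0.022 ] [0.5101 0.1898 0.0211]
noseend [0.5106 0.1739 0.014 ] [0.5105 0.1751 0.0182]
bodyL [0.4974 0.2178 0.022 ] [0.4974 0.2177 0.0216]
bodyR [0.5206 0.2185 0.022 ] [0.5206 0.2183 0.0206]
bodyL2 [0.4976 0.2412 0.022 ] [0.4976 0.2412 0.0219]
bodyR2 [0.5197 0.2418 0.022 ] [0.5197 0.2418 0.0218]
rackL [0.4597 0.2503 0.05  ] [0.4594 0.2502 0.0487]
rackR [0.6484 0.2605 0.05  ] [ 6.738e-01  2.601e-01 -3.000e-04]
[[ 1.     0.03  -0.002]
 [ 0.03  -0.966  0.258]
 [ 0.006 -0.258 -0.966]] [0.50913749 0.26316968 0.32553494]
```

Emit:
{"fn": "step_arm", "kwargs": {
  "targets": [
    {"dx": 0.045, "dy": -0.004, "dz": 0.15, "rx": 0, "ry": 0, "rz": 0},
    {"dx": 0.045, "dy": -0.004, "dz": 0.3, "rx": 0, "ry": 0, "rz": 0},
    {"dx": 0.045, "dy": -0.004, "dz": 0.43, "rx": 0, "ry": 0, "rz": 0},
    {"dx": 0.045, "dy": -0.004, "dz": 0.51, "rx": 0, "ry": 0, "rz": 0},
    {"dx": 0.045, "dy": -0.004, "dz": 0.56, "rx": 0, "ry": 0, "rz": 0},
    {"dx": 0.045, "dy": -0.004, "dz": 0.59, "rx": 0, "ry": 0, "rz": 0},
    {"dx": 0.045, "dy": -0.004, "dz": 0.59, "rx": 0, "ry": 0, "rz": 0}
  ],
  "claw": 1
}}

```text
t: 2.45
tcp_pos: [0.5087, 0.2116, 0.0247]
ee_rot: [-0.0, 0.696, 0.718, -0.0]
wrist_force: [0.2, -0.5, -0.7]
width: 0.0852
grip_force: 0.0
```

Emit:
{"fn": "step_arm", "kwargs": {
  "targets": [
    {"dx": 0, "dy": 0, "dz": 0, "rx": 0, "ry": 0, "rz": 0},
    {"dx": 0, "dy": 0, "dz": 0, "rx": 0, "ry": 0, "rz": 0},
    {"dx": 0, "dy": 0, "dz": 0, "rx": 0, "ry": 0, "rz": 0},
    {"dx": 0, "dy": 0, "dz": 0, "rx": 0, "ry": 0, "rz": 0},
    {"dx": 0, "dy": 0, "dz": 0, "rx": 0, "ry": 0, "rz": 0},
    {"dx": 0, "dy": 0, "dz": 0, "rx": 0, "ry": 0, "rz": 0}
  ],
  "claw": -1
}}

```text
t: 3.05
tcp_pos: [0.5099, 0.211, 0.0259]
ee_rot: [0.0, 0.696, 0.718, 0.001]
wrist_force: [-0.8, -0.1, 5.5]
width: 0.0222
grip_force: 59.8
```

```bash
python3 -c "
from h import *
go((.5145,.060,.024),Rt((1,.035,0),(0,0,-1)))"
```

```text
t 3.05 P [0.5099 0.211  0.0259] y [1.    0.031 0.001] z [ 0.001  0.001 -1.   ] w 0.0222 F [-0.8 -0.1  5.5]
  d [-5.035e-01 -1.000e-04  5.900e-03] r [ 0.0002 -0.0001 -0.0007]
```

Emit:
{"fn": "step_arm", "kwargs": {
  "targets": [
    {"dx": -0.02, "dy": 0, "dz": -0.003, "rx": 0, "ry": 0, "rz": 0},
    {"dx": -0.07, "dy": 0, "dz": -0.003, "rx": 0, "ry": 0, "rz": 0},
    {"dx": -0.14, "dy": 0, "dz": -0.003, "rx": 0, "ry": 0, "rz": 0},
    {"dx": -0.22, "dy": 0, "dz": -0.003, "rx": 0, "ry": 0, "rz": 0},
    {"dx": -0.3, "dy": 0, "dz": -0.003, "rx": 0, "ry": 0, "rz": 0},
    {"dx": -0.38, "dy": 0, "dz": -0.003, "rx": 0, "ry": 0, "rz": 0},
    {"dx": -0.46, "dy": 0, "dz": -0.003, "rx": 0, "ry": 0, "rz": 0},
    {"dx": -0.5, "dy": 0, "dz": -0.003, "rx": 0, "ry": 0, "rz": 0}
  ],
  "claw": -1
}}

```text
t: 3.85
tcp_pos: [0.5133, 0.0573, 0.0259]
ee_rot: [0.0, 0.698, 0.717, -0.001]
wrist_force: [0.6, 1.7, 1.5]
width: 0.0224
grip_force: 59.2
```

```bash
python3 -c "
from h import *
go((.5145,.060,.024),Rt((1,.035,0),(0,0,-1)))
c=cap('wrist','w2');b=cap('top','t2')
im=np.hstack([c['img'],b['img']])[:,:,::-1]
cv2.imwrite('pics/w2.png',cv2.resize(im,(800,300)))"
```

```text
t 3.85 P [0.5133 0.0573 0.0259] y [ 1.     0.027 -0.001] z [-0.001 -0.001 -1.   ] w 0.0224 F [0.6 1.7 1.5]
  d [0.009  0.0043 0.0063] r [-0.0001  0.0001 -0.0013]
```

View pics/w2.png

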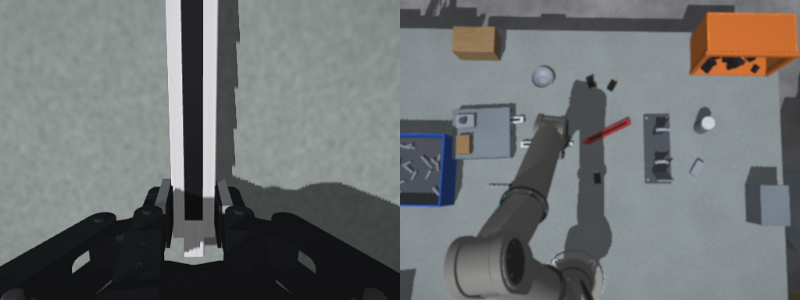

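Emit:
{"fn": "step_arm", "kwargs": {
  "targets": [
    {"dx": 0, "dy": 0, "dz": 0.003, "rx": 0, "ry": 0, "rz": 0},
    {"dx": 0, "dy": 0, "dz": 0.003, "rx": 0, "ry": 0, "rz": 0}
  ],
  "claw": -1
}}

```text
t: 4.15
tcp_pos: [0.5141, 0.0585, 0.0258]
ee_rot: [0.001, 0.696, 0.718, -0.001]
wrist_force: [-1.7, -6.5, 10.0]
width: 0.0225
grip_force: 60.3
```

Emit:
{"fn": "step_arm", "kwargs": {
  "targets": [
    {"dx": 0, "dy": 0, "dz": 0, "rx": 0, "ry": 0, "rz": 0},
    {"dx": 0, "dy": 0, "dz": 0, "rx": 0, "ry": 0, "rz": 0},
    {"dx": 0, "dy": 0, "dz": 0, "rx": 0, "ry": 0, "rz": 0},
    {"dx": 0, "dy": 0, "dz": -0.06, "rx": 0, "ry": 0, "rz": 0},
    {"dx": 0, "dy": 0, "dz": -0.16, "rx": 0, "ry": 0, "rz": 0},
    {"dx": 0, "dy": 0, "dz": -0.3, "rx": 0, "ry": 0, "rz": 0},
    {"dx": 0, "dy": 0, "dz": -0.5, "rx": 0, "ry": 0, "rz": 0},
    {"dx": 0, "dy": 0, "dz": -0.5, "rx": 0, "ry": 0, "rz": 0}
  ],
  "claw": 1
}}

```text
t: 4.95
tcp_pos: [0.5173, 0.0618, 0.1802]
ee_rot: [0.002, 0.696, 0.718, 0.004]
wrist_force: [0.7, 1.7, 1.2]
width: 0.0857
grip_force: 0.0
```

```bash
python3 -c "
from h import *
go((.5115,.1225,.06),Rt((1,.03,0),(0,0,-1)))
c=cap('wrist','w3')
cv2.imwrite('pics/w3.png',cv2.resize(c['img'][:,:,::-1],(800,600)))"
```

```text
t 4.95 P [0.5173 0.0618 0.1802] y [0.999 0.032 0.01 ] z [ 0.01   0.003 -1.   ] w 0.0857 F [0.7 1.7 1.2]
  d [ 0.2018 -0.0169  0.4011] r [ 0.0016 -0.0004  0.0003]
```

View pics/w3.png

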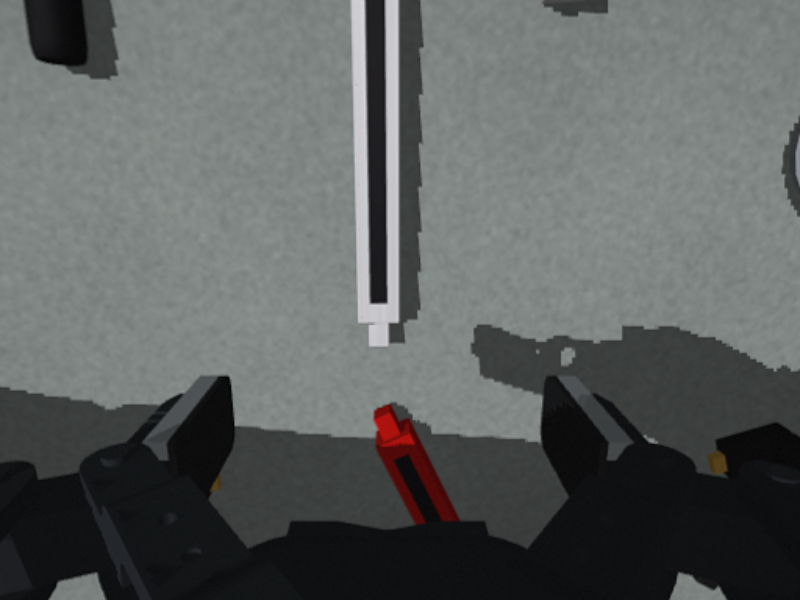

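The stick lies flat and clear of the rack: nose tip at (379,346), shoulder at (378,322), body leaving the top edge at (376,0). The red look-alike, nose at (387,415), is untouched. Next I move over the stick's middle.

```bash
python3 -c "
from h import *
c=load('w3')
for n,x,y,z in [('shoulder',378.5,322,.022),('noseend',378.5,346,.014),('bodyL',357,240,.022),('bodyR',399.5,240,.022),('bodyL2',353,60,.022),('bodyR2',398,60,.022)]: print(n,px(c,x*.64,y*.64,z).round(4),px(c,x*.64,y*.64).round(4))
for k in range(1):
  go((.5115,.119,.12),Rt((1,.03,0),(0,0,-1)))
"
```

```text
shoulder [0.5151 0.0382 0.022 ] [0.5151 0.0379 0.021 ]
noseend [0.5155 0.0207 0.014 ] [0.5155 0.0221 0.018 ]
bodyL [0.502  0.0852 0.022 ] [0.502  0.0852 0.0219]
bodyR [0.5254 0.0859 0.022 ] [0.5254 0.0859 0.0219]
bodyL2 [0.4985 0.1765 0.022 ] [0.4973 0.1802 0.001 ]
bodyR2 [0.5213 0.1773 0.022 ] [0.5213 0.1773 0.0221]
t 5.0 P [0.5168 0.0619 0.1794] y [0.999 0.032 0.008] z [ 0.008  0.003 -1.   ] w 0.0855 F [ 0.2 -0.1  1.1]
  d [ 0.1901 -0.0131  0.1984] r [ 0.0013 -0.0005  0.0003]
```

Emit:
{"fn": "step_arm", "kwargs": {
  "targets": [
    {"dx": 0.1, "dy": -0.011, "dz": 0.08, "rx": 0, "ry": 0, "rz": -0.0015},
    {"dx": 0.199, "dy": -0.011, "dz": 0.2, "rx": 0, "ry": 0, "rz": -0.0015},
    {"dx": 0.199, "dy": -0.011, "dz": 0.2, "rx": 0, "ry": 0, "rz": -0.0015},
    {"dx": 0.199, "dy": -0.011, "dz": 0.2, "rx": 0, "ry": 0, "rz": -0.0015}
  ],
  "claw": 1
}}

```text
t: 5.4
tcp_pos: [0.5069, 0.1208, 0.1128]
ee_rot: [-0.001, 0.692, 0.722, -0.002]
wrist_force: [0.1, -0.4, 0.2]
width: 0.0853
grip_force: 0.0
```

```bash
python3 -c "
from h import *
go((.5122,.1218,.027),Rt((1,.042,0),(0,0,-1)))
c=cap('wrist','w3b')
go((.5122,.1218,.027),Rt((1,.042,0),(0,0,-1)))
"
```

```text
t 5.4 P [0.5069 0.1208 0.1128] y [ 0.999  0.043 -0.004] z [-0.004 -0.002 -1.   ] w 0.0853 F [ 0.1 -0.4  0.2]
  d [0.0031 0.0192 0.2858] r [-0.0007  0.0003  0.0002]
t 5.45 P [0.508  0.1198 0.1139] y [ 0.999  0.041 -0.002] z [-0.002 -0.001 -1.   ] w 0.0856 F [-1.  -0.   0.4]
  d [0.0064 0.0147 0.2898] r [-0.0003  0.0002 -0.0002]
```

Emit:
{"fn": "step_arm", "kwargs": {
  "targets": [
    {"dx": 0.005, "dy": 0.012, "dz": 0.08, "rx": 0, "ry": 0, "rz": 0},
    {"dx": 0.005, "dy": 0.012, "dz": 0.16, "rx": 0, "ry": 0, "rz": 0},
    {"dx": 0.005, "dy": 0.012, "dz": 0.23, "rx": 0, "ry": 0, "rz": 0},
    {"dx": 0.005, "dy": 0.012, "dz": 0.27, "rx": 0, "ry": 0, "rz": 0},
    {"dx": 0.005, "dy": 0.012, "dz": 0.287, "rx": 0, "ry": 0, "rz": 0},
    {"dx": 0.005, "dy": 0.012, "dz": 0.287, "rx": 0, "ry": 0, "rz": 0},
    {"dx": 0.005, "dy": 0.012, "dz": 0.287, "rx": 0, "ry": 0, "rz": 0},
    {"dx": 0.005, "dy": 0.012, "dz": 0.287, "rx": 0, "ry": 0, "rz": 0}
  ],
  "claw": 1
}}

```text
t: 6.25
tcp_pos: [0.5131, 0.1222, 0.0299]
ee_rot: [0.0, 0.693, 0.721, 0.001]
wrist_force: [0.1, 0.3, 1.2]
width: 0.0853
grip_force: 0.0
```

```bash
python3 -c "
from h import *
go((.5122,.1218,.027),Rt((1,.042,0),(0,0,-1)))
"
```

```text
t 6.25 P [0.5131 0.1222 0.0299] y [0.999 0.04  0.002] z [ 0.002  0.001 -1.   ] w 0.0853 F [0.1 0.3 1.2]
  d [-0.0012 -0.003   0.0096] r [ 0.0003 -0.0001 -0.0002]
```

Emit:
{"fn": "step_arm", "kwargs": {
  "targets": [
    {"dx": 0, "dy": 0, "dz": 0.008, "rx": 0, "ry": 0, "rz": 0},
    {"dx": 0, "dy": 0, "dz": 0.008, "rx": 0, "ry": 0, "rz": 0},
    {"dx": 0, "dy": 0, "dz": 0.008, "rx": 0, "ry": 0, "rz": 0},
    {"dx": 0, "dy": 0, "dz": 0.008, "rx": 0, "ry": 0, "rz": 0},
    {"dx": 0, "dy": 0, "dz": 0.008, "rx": 0, "ry": 0, "rz": 0},
    {"dx": 0, "dy": 0, "dz": 0.008, "rx": 0, "ry": 0, "rz": 0}
  ],
  "claw": -1
}}

```text
t: 6.85
tcp_pos: [0.5126, 0.1221, 0.0268]
ee_rot: [0.0, 0.693, 0.721, 0.0]
wrist_force: [-1.1, 0.0, 3.7]
width: 0.0219
grip_force: 60.5
```

Emit:
{"fn": "step_arm", "kwargs": {
  "targets": [
    {"dx": 0, "dy": 0, "dz": -0.03, "rx": 0, "ry": 0, "rz": 0},
    {"dx": 0, "dy": 0, "dz": -0.1, "rx": 0, "ry": 0, "rz": 0},
    {"dx": 0, "dy": 0, "dz": -0.2, "rx": 0, "ry": 0, "rz": 0},
    {"dx": 0, "dy": 0, "dz": -0.32, "rx": 0, "ry": 0, "rz": 0},
    {"dx": 0, "dy": 0, "dz": -0.45, "rx": 0, "ry": 0, "rz": 0},
    {"dx": 0, "dy": 0, "dz": -0.58, "rx": 0, "ry": 0, "rz": 0},
    {"dx": 0, "dy": 0, "dz": -0.7, "rx": 0, "ry": 0, "rz": 0},
    {"dx": 0, "dy": 0, "dz": -0.8, "rx": 0, "ry": 0, "rz": 0}
  ],
  "claw": -1
}}

```text
t: 7.65
tcp_pos: [0.512, 0.1217, 0.2687]
ee_rot: [0.0, 0.693, 0.721, 0.001]
wrist_force: [0.4, 0.1, -2.0]
width: 0.0222
grip_force: 59.8
```

```bash
cat > plan.py <<'E'
from h import *
# cradle estimate from plate corners/supports in the t0 image
cx=np.array([.6391-.3707,(-.3088+.3158),0]);cx/=np.linalg.norm(cx)
C=np.array([.5049,-.3123])            # plate centre
th=.32; up=np.array([0,0,1.])
bx=np.cos(th)*cx+np.sin(th)*up; bz=-np.sin(th)*cx+np.cos(th)*up; by=np.cross(bz,bx)
O=np.array([C[0],C[1],.095])
Rbed=Rt(-by,-bz)   # placeholder sign, see below
E
python3 -c "
from plan import *
print(bx,by,bz)
# stick nose (tool -x: world -y now) must go to -bx => tool x = bx, tool z=-bz, tool y = z x x
T=Ro.from_matrix(np.column_stack([bx,np.cross(-bz,bx),-bz]))
go(O+.13*bz,T)
L=Ro.from_matrix(np.column_stack([cx,np.cross(-up,cx),-up]))
go(O+[0,0,.18],L)
"
```

```text
[0.94891275 0.0247481  0.31456656] [-2.60716116e-02  9.99660078e-01 -1.73472348e-18] [-0.31445963 -0.00820126  0.94923542]
t 7.65 P [0.512  0.1217 0.2687] y [0.999 0.04  0.001] z [ 0.001  0.001 -1.   ] w 0.0222 F [ 0.4  0.1 -2. ]
  d [-1.4426 -0.2179  0.1664] r [-0.0403  0.0396  0.2499]
t 7.65 P [0.512  0.1217 0.2687] y [0.999 0.04  0.001] z [ 0.001  0.001 -1.   ] w 0.0222 F [ 0.4  0.1 -2. ]
  d [-1.4444 -0.0814 -0.0221] r [ 0.000e+00 -2.000e-04  2.522e-01]
```

Emit:
{"fn": "step_arm", "kwargs": {
  "targets": [
    {"dx": -0.05, "dy": 0, "dz": -0.02, "rx": 0, "ry": 0, "rz": 0.015},
    {"dx": -0.15, "dy": 0, "dz": -0.02, "rx": 0, "ry": 0, "rz": 0.037},
    {"dx": -0.28, "dy": -0.01, "dz": -0.02, "rx": 0, "ry": 0, "rz": 0.06},
    {"dx": -0.41, "dy": -0.02, "dz": -0.02, "rx": 0, "ry": 0, "rz": 0.083},
    {"dx": -0.54, "dy": -0.03, "dz": -0.02, "rx": 0, "ry": 0, "rz": 0.106},
    {"dx": -0.67, "dy": -0.04, "dz": -0.02, "rx": 0, "ry": 0, "rz": 0.129},
    {"dx": -0.8, "dy": -0.04, "dz": -0.02, "rx": 0, "ry": 0, "rz": 0.152},
    {"dx": -0.92, "dy": -0.05, "dz": -0.02, "rx": 0, "ry": 0, "rz": 0.175}
  ],
  "claw": -1
}}

```text
t: 8.45
tcp_pos: [0.5076, -0.1561, 0.2725]
ee_rot: [-0.0, 0.968, 0.25, -0.0]
wrist_force: [0.5, -0.1, -1.9]
width: 0.0224
grip_force: 59.8
```

```bash
cat >> plan.py <<'E'
T=Ro.from_matrix(np.column_stack([bx,np.cross(-bz,bx),-bz]))
L=Ro.from_matrix(np.column_stack([cx,np.cross(-up,cx),-up]))
E
python3 -c "
from plan import *
go(O+[0,0,.19],L); go(O+[-0.02,0,.19],T)
print(pose()[2]['qpos'])"
```

```text
t 8.45 P [ 0.5076 -0.1561  0.2725] y [ 0.484 -0.875 -0.   ] z [-0.  0. -1.] w 0.0224 F [ 0.5 -0.1 -1.9]
  d [-0.2599  0.4513 -0.0419] r [-0.0001  0.      0.0763]
t 8.45 P [ 0.5076 -0.1561  0.2725] y [ 0.484 -0.875 -0.   ] z [-0.  0. -1.] w 0.0224 F [ 0.5 -0.1 -1.9]
  d [-0.3182  0.419  -0.0418] r [-0.0123  0.05    0.0756]
[-0.45447274  0.22100544  0.79014081  1.8052554  -0.1692823   1.18491166
 -0.67795179]
```

Emit:
{"fn": "step_arm", "kwargs": {
  "targets": [
    {"dx": -0.05, "dy": 0.08, "dz": -0.04, "rx": 0, "ry": 0, "rz": 0.02},
    {"dx": -0.12, "dy": 0.2, "dz": -0.04, "rx": 0, "ry": 0, "rz": 0.04},
    {"dx": -0.18, "dy": 0.31, "dz": -0.04, "rx": 0, "ry": 0, "rz": 0.06},
    {"dx": -0.23, "dy": 0.4, "dz": -0.04, "rx": 0, "ry": 0, "rz": 0.076},
    {"dx": -0.26, "dy": 0.45, "dz": -0.04, "rx": 0, "ry": 0, "rz": 0.076},
    {"dx": -0.26, "dy": 0.45, "dz": -0.04, "rx": 0, "ry": 0, "rz": 0.076},
    {"dx": -0.26, "dy": 0.45, "dz": -0.04, "rx": 0, "ry": 0, "rz": 0.076},
    {"dx": -0.26, "dy": 0.45, "dz": -0.04, "rx": 0, "ry": 0, "rz": 0.076}
  ],
  "claw": -1
}}

```text
t: 9.25
tcp_pos: [0.5068, -0.3085, 0.2841]
ee_rot: [-0.001, 1.0, 0.018, -0.0]
wrist_force: [0.2, 1.0, -1.9]
width: 0.0225
grip_force: 59.8
```

```bash
python3 -c "
from plan import *
go(O+.1*bz,T)
c=cap('wrist','w4')
cv2.imwrite('pics/w4.png',cv2.resize(c['img'][:,:,::-1],(800,600)))"
```

```text
t 9.25 P [ 0.5068 -0.3085  0.2841] y [ 0.036 -0.999 -0.002] z [-0.     0.002 -1.   ] w 0.0225 F [ 0.2  1.  -1.9]
  d [-0.1117  0.0121  0.3141] r [-0.0006  0.051   0.0016]
```

View pics/w4.png

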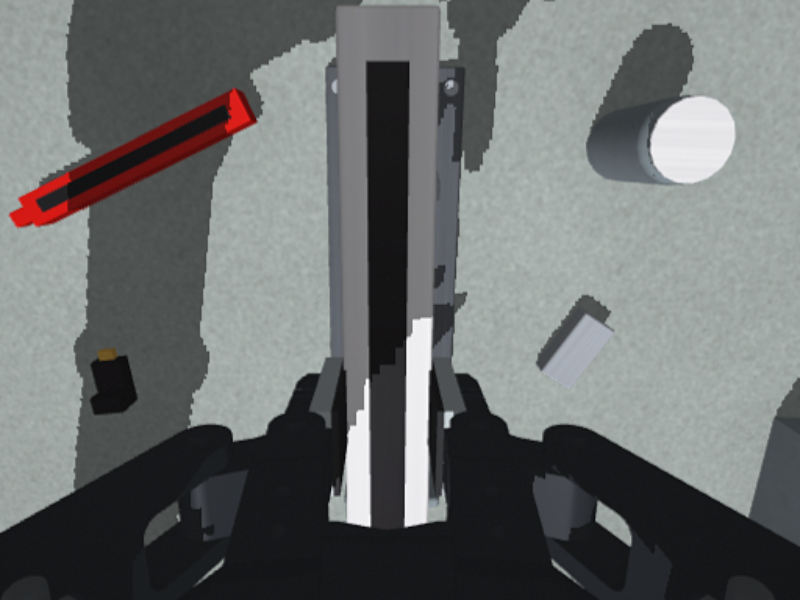

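```bash
python3 -c "
from plan import *
c=load('w4'); s=.64
for n,x,y,z in [('pTL',328,68,.012),('pTR',463,68,.012),('pL',332,340,.012),('pR',454,340,.012)]: print(n,px(c,x*s,y*s,z).round(4),px(c,x*s,y*s).round(4))
for n,x,y in [('tail edge?',388,10),('tail 40',388,40),('strip end',388,62),('mid',388,200),('L100',345,100),('L300',350,300),('R100',432,100)]: print(n,px(c,x*s,y*s).round(4))
zz=.2840-.0268+.022
for n,x,y in [('tailL',337,8),('tailR',440,8),('L',345,340),('R',434,340),('stripend',388,62)]: print(n,px(c,x*s,y*s,zz).round(4))
go((0,0,0))
"
```

```text
pTL [ 0.6349 -0.2611  0.012 ] [ 0.635  -0.2611  0.0118]
pTR [ 0.6383 -0.3572  0.012 ] [ 6.403e-01 -3.588e-01  1.000e-04]
pL [ 0.4299 -0.2655  0.012 ] [ 0.4299 -0.2655  0.0121]
pR [ 0.4335 -0.365   0.012 ] [ 0.4298 -0.3665  0.0016]
tail edge? [ 0.6058 -0.305   0.2787]
tail 40 [ 0.5993 -0.3053  0.2799]
strip end [ 0.5948 -0.3054  0.2796]
mid [ 0.5636 -0.3065  0.2802]
L100 [ 0.5863 -0.2956  0.2789]
L300 [ 0.5375 -0.2976  0.2789]
R100 [ 0.587  -0.3161  0.2787]
tailL [ 0.6057 -0.2935  0.2792]
tailR [ 0.6065 -0.3167  0.2792]
L [ 0.5265 -0.2965  0.2792]
R [ 0.5274 -0.3201  0.2792]
stripend [ 0.5949 -0.3054  0.2792]
t 9.3 P [ 0.507  -0.3085  0.2842] y [ 0.037 -0.999 -0.002] z [-0.     0.002 -1.   ] w 0.0221 F [ 0.8 -1.1 -2. ]
  d [-1.6511 -1.088   0.9492] r 0
```

The stick is held square: tail at (388,8), edges 337-440. The cradle plate under it has edges 327-463, with a far edge at row 68. I'll update the cradle estimate and tilt above it.

```bash
cat > plan.py <<'E'
from h import *
yaw,th=.027,.32
cx=np.array([np.cos(yaw),np.sin(yaw),0]); up=np.array([0,0,1.])
O=np.array([.503,-.3128,.095])
bx=np.cos(th)*cx+np.sin(th)*up; bz=-np.sin(th)*cx+np.cos(th)*up; by=np.cross(bz,bx)
T=Ro.from_matrix(np.column_stack([bx,np.cross(-bz,bx),-bz]))
def bed(x,y,z): return O+x*bx+y*by+z*bz
def inbed(p): return np.array([bx,by,bz])@(np.array(p)-O)
E
python3 -c "
from plan import *
go(bed(.007,0,.08),T)"
```

```text
t 9.3 P [ 0.507  -0.3085  0.2842] y [ 0.037 -0.999 -0.002] z [-0.     0.002 -1.   ] w 0.0221 F [ 0.8 -1.1 -2. ]
  d [-0.0755  0.0139  0.3703] r [-0.0005  0.0509  0.0015]
```

Emit:
{"fn": "step_arm", "kwargs": {
  "targets": [
    {"dx": -0.02, "dy": 0.004, "dz": 0.03, "rx": 0, "ry": 0.017, "rz": 0.001},
    {"dx": -0.04, "dy": 0.008, "dz": 0.1, "rx": 0, "ry": 0.034, "rz": 0.0015},
    {"dx": -0.075, "dy": 0.014, "dz": 0.19, "rx": 0, "ry": 0.051, "rz": 0.0015},
    {"dx": -0.075, "dy": 0.014, "dz": 0.28, "rx": 0, "ry": 0.051, "rz": 0.0015},
    {"dx": -0.075, "dy": 0.014, "dz": 0.34, "rx": 0, "ry": 0.051, "rz": 0.0015},
    {"dx": -0.075, "dy": 0.014, "dz": 0.37, "rx": 0, "ry": 0.051, "rz": 0.0015},
    {"dx": -0.075, "dy": 0.014, "dz": 0.37, "rx": 0, "ry": 0.051, "rz": 0.0015},
    {"dx": -0.075, "dy": 0.014, "dz": 0.37, "rx": 0, "ry": 0.051, "rz": 0.0015}
  ],
  "claw": -1
}}

```text
t: 10.1
tcp_pos: [0.4851, -0.3152, 0.1743]
ee_rot: [-0.002, 0.987, 0.013, 0.16]
wrist_force: [-0.3, -0.9, -2.6]
width: 0.022
grip_force: 59.8
```

```bash
python3 -c "
from plan import *
go(bed(.007,0,.045),T)
c=cap('wrist','w5');s=cap('scene','s5');t=cap('top','t5')
go(bed(.007,0,.045),T)
A=cv2.resize(c['img'][0:300,130:380],None,fx=1.6,fy=1.6)
B=cv2.resize(s['img'][100:240,115:231],(398,480),interpolation=cv2.INTER_CUBIC)
cv2.imwrite('pics/w5.png',np.hstack([A,B])[:,:,::-1])"
```

```text
t 10.1 P [ 0.4851 -0.3152  0.1743] y [ 0.026 -1.    -0.001] z [ 0.316  0.009 -0.949] w 0.022 F [-0.3 -0.9 -2.6]
  d [-0.0033 -0.0064  0.1199] r [-0.0001 -0.0003 -0.0002]
t 10.25 P [ 0.4851 -0.3156  0.1747] y [ 0.026 -1.    -0.   ] z [ 0.317  0.008 -0.949] w 0.0224 F [-0.4 -0.  -1.6]
  d [-0.0036 -0.0078  0.121 ] r [ 0.     -0.0004 -0.0002]
```

View pics/w5.png

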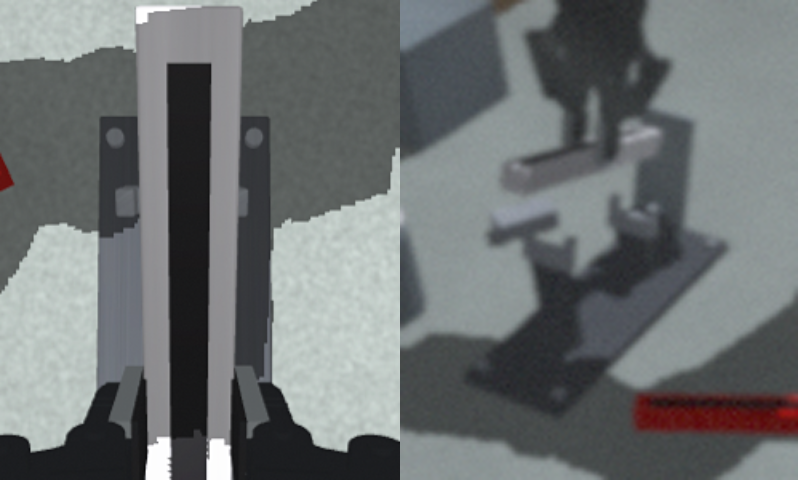

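Left: the wrist view shows the stick above the high support, with ears visible at crop (116-137, 200) and (241-247, 200). Right: the scene view shows it parallel above the cradle. The red stick at the lower right of that view is unaffected. I'll measure the ears in bed coordinates.

```bash
python3 -c "
from plan import *
c=load('w5')
# all depth points -> bed frame
D=c['depth'];v,u=np.nonzero(D>0);d=np.linalg.inv(c['K'])@np.vstack([u,v,np.ones(len(u))])*D[v,u]
X=(np.array(c['R']).T@(d-np.array(c['t'])[:,None])).T
B=(X-O)@np.array([bx,by,bz]).T
m=(abs(B[:,1])<.04)&(B[:,0]>.045)&(B[:,0]<.075)&(B[:,2]>-.01)&(B[:,2]<.022)
for s in (1,-1):
  q=B[m&(s*B[:,1]>0)]; print(len(q),'x',np.percentile(q[:,0],[3,50,97]).round(4),'y',np.percentile(q[:,1],[3,50,97]).round(4),'z',np.percentile(q[:,2],[3,50,97]).round(4))
# plate
m=(abs(X[:,2]-.012)<.003)&(abs(B[:,1])<.07)&(X[:,0]>.45)&(X[:,0]<.66)
q=X[m]; w=(q-O)@np.array([cx,by,up]).T
print('plate', w.min(0).round(4),w.max(0).round(4),[ (round(np.percentile(k[:,1],1),4),round(np.percentile(k[:,1],99),4)) for k in (w[w[:,0]>.09],w[(w[:,0]<.05)])])
# stick
m=(B[:,2]>.055)&(B[:,2]<.085)&(abs(B[:,1])<.016)&(B[:,0]>.03)
q=B[m];print('stick',q[:,0].max().round(4),np.median(q[:,2]).round(4))
for a,b in((.04,.06),(.085,.1)):
  k=q[(q[:,0]>a)&(q[:,0]<b)];print(k[:,1].min().round(4),k[:,1].max().round(4),np.median(k[:,2]).round(4))
print('tcp bed',inbed(pose()[0]).round(4))
"
```

```text
268 x [0.0559 0.0611 0.0656] y [0.0175 0.0205 0.0245] z [-0.0013  0.0112  0.0124]
104 x [0.0558 0.061  0.0655] y [-0.0231 -0.0214 -0.02  ] z [0.01   0.0115 0.0126]
plate [-0.0239 -0.0494 -0.0859] [ 0.1349  0.0511 -0.0801] [(np.float64(-0.049), np.float64(0.0501)), (np.float64(-0.0485), np.float64(0.0502))]
stick 0.1079 0.0761
-0.014 0.0102 0.0762
-0.0141 0.0101 0.0761
tcp bed [ 0.008  -0.0023  0.0813]
```

Emit:
{"fn": "step_arm", "kwargs": {
  "targets": [
    {"dx": 0, "dy": -0.009, "dz": 0.03, "rx": 0, "ry": 0, "rz": 0},
    {"dx": 0, "dy": -0.009, "dz": 0.07, "rx": 0, "ry": 0, "rz": 0},
    {"dx": 0, "dy": -0.009, "dz": 0.11, "rx": 0, "ry": 0, "rz": 0},
    {"dx": 0, "dy": -0.009, "dz": 0.14, "rx": 0, "ry": 0, "rz": 0},
    {"dx": 0, "dy": -0.009, "dz": 0.155, "rx": 0, "ry": 0, "rz": 0},
    {"dx": 0, "dy": -0.009, "dz": 0.163, "rx": 0, "ry": 0, "rz": 0},
    {"dx": 0, "dy": -0.009, "dz": 0.166, "rx": 0, "ry": 0, "rz": 0},
    {"dx": 0, "dy": -0.009, "dz": 0.166, "rx": 0, "ry": 0, "rz": 0}
  ],
  "claw": -1
}}

```text
t: 11.05
tcp_pos: [0.4999, -0.3124, 0.1264]
ee_rot: [-0.003, 0.987, 0.012, 0.16]
wrist_force: [-0.5, -0.3, -1.3]
width: 0.0224
grip_force: 59.9
```

```bash
cat > chk.py <<'E'
from plan import *
go(bed(.002,0.0005,.0275),T)
c=cap('wrist','wx')
D=c['depth'];v,u=np.nonzero(D>0);d=np.linalg.inv(c['K'])@np.vstack([u,v,np.ones(len(u))])*D[v,u]
X=(np.array(c['R']).T@(d-np.array(c['t'])[:,None])).T
B=(X-O)@np.array([bx,by,bz]).T
P=inbed(pose()[0]); print('tcp bed',P.round(4))
m=(B[:,2]>.014)&(B[:,2]<.04)&(abs(B[:,1])<.016)&(B[:,0]>.03); q=B[m]
print('tail x',np.percentile(q[:,0],99.5).round(4))
for a,b in((.03,.05),(.08,.097)):
  k=q[(q[:,0]>a)&(q[:,0]<b)];print('stick y',k[:,1].min().round(4),k[:,1].max().round(4),'top z',np.median(k[:,2]).round(4))
m=(abs(B[:,1])<.04)&(abs(B[:,1])>.0165)&(B[:,0]>.045)&(B[:,0]<.075)&(B[:,2]>.008)&(B[:,2]<.014)
for s in (1,-1):
  k=B[m&(s*B[:,1]>0)]
  if len(k): print('ear x',np.percentile(k[:,0],[3,97]).round(4),'y',np.percentile(k[:,1],[3,97]).round(4),'z',np.median(k[:,2]).round(4))
E
python3 chk.py
```

```text
t 11.05 P [ 0.4999 -0.3124  0.1264] y [ 0.025 -1.    -0.001] z [ 0.315  0.009 -0.949] w 0.0224 F [-0.5 -0.3 -1.3]
  d [-0.0164  0.0001  0.011 ] r [-0.0001 -0.0001 -0.0004]
tcp bed [0.007  0.0005 0.0309]
tail x 0.1063
stick y -0.0114 0.0126 top z 0.026
stick y -0.0116 0.0125 top z 0.0259
ear x [0.0562 0.0655] y [0.0178 0.0243] z 0.0115
ear x [0.056  0.0656] y [-0.0229 -0.0166] z 0.0116
```

Emit:
{"fn": "step_arm", "kwargs": {
  "targets": [
    {"dx": 0, "dy": 0, "dz": 0.004, "rx": 0, "ry": 0, "rz": 0},
    {"dx": 0, "dy": 0, "dz": 0.008, "rx": 0, "ry": 0, "rz": 0},
    {"dx": -0.004, "dy": 0, "dz": 0.008, "rx": 0, "ry": 0, "rz": 0},
    {"dx": -0.008, "dy": 0, "dz": 0.008, "rx": 0, "ry": 0, "rz": 0},
    {"dx": -0.012, "dy": 0, "dz": 0.008, "rx": 0, "ry": 0, "rz": 0},
    {"dx": -0.014, "dy": 0, "dz": 0.008, "rx": 0, "ry": 0, "rz": 0},
    {"dx": -0.014, "dy": 0, "dz": 0.008, "rx": 0, "ry": 0, "rz": 0},
    {"dx": -0.014, "dy": 0, "dz": 0.008, "rx": 0, "ry": 0, "rz": 0}
  ],
  "claw": -1
}}

```text
t: 11.9
tcp_pos: [0.4966, -0.3122, 0.1226]
ee_rot: [-0.003, 0.987, 0.012, 0.16]
wrist_force: [0.7, -0.4, -2.3]
width: 0.0223
grip_force: 59.9
```

```bash
python3 chk.py
```

```text
t 11.9 P [ 0.4966 -0.3122  0.1226] y [ 0.025 -1.    -0.002] z [ 0.315  0.009 -0.949] w 0.0223 F [ 0.7 -0.4 -2.3]
  d [-0.0021  0.001   0.0025] r [-0.0001 -0.0001 -0.0004]
tcp bed [0.0027 0.0008 0.0282]
tail x 0.1021
stick y -0.0111 0.0129 top z 0.0235
stick y -0.0115 0.0127 top z 0.0232
ear x [0.0563 0.0656] y [0.0177 0.0244] z 0.0114
ear x [0.056  0.0656] y [-0.0229 -0.0167] z 0.0115
```

Emit:
{"fn": "step_arm", "kwargs": {
  "targets": [
    {"dx": -0.002, "dy": 0.001, "dz": 0, "rx": 0, "ry": 0, "rz": 0},
    {"dx": -0.004, "dy": 0.001, "dz": 0, "rx": 0, "ry": 0, "rz": 0},
    {"dx": -0.004, "dy": 0.001, "dz": 0.002, "rx": 0, "ry": 0, "rz": 0},
    {"dx": -0.004, "dy": 0.001, "dz": 0.004, "rx": 0, "ry": 0, "rz": 0},
    {"dx": -0.004, "dy": 0.001, "dz": 0.004, "rx": 0, "ry": 0, "rz": 0},
    {"dx": -0.004, "dy": 0.001, "dz": 0.004, "rx": 0, "ry": 0, "rz": 0}
  ],
  "claw": -1
}}

```text
t: 12.55
tcp_pos: [0.4958, -0.3125, 0.1211]
ee_rot: [-0.003, 0.987, 0.012, 0.16]
wrist_force: [0.1, -0.0, -2.1]
width: 0.0225
grip_force: 59.9
```

```bash
python3 chk.py
```

```text
t 12.55 P [ 0.4958 -0.3125  0.1211] y [ 0.025 -1.    -0.002] z [ 0.315  0.009 -0.949] w 0.0225 F [ 0.1 -0.  -2.1]
  d [ 0.002   0.0001 -0.0017] r [-0.0001 -0.0001 -0.0004]
tcp bed [0.0014 0.0006 0.027 ]
tail x 0.1008
stick y -0.0114 0.0127 top z 0.0222
stick y -0.0116 0.0125 top z 0.022
ear x [0.0561 0.0655] y [0.0177 0.0243] z 0.0113
ear x [0.056  0.0656] y [-0.0228 -0.0167] z 0.0115
```

Emit:
{"fn": "step_arm", "kwargs": {
  "targets": [
    {"dx": -0.002, "dy": 0, "dz": 0.001, "rx": 0, "ry": 0, "rz": 0},
    {"dx": -0.003, "dy": 0, "dz": 0.002, "rx": 0, "ry": 0, "rz": 0},
    {"dx": -0.003, "dy": 0, "dz": 0.003, "rx": 0, "ry": 0, "rz": 0},
    {"dx": -0.003, "dy": 0, "dz": 0.003, "rx": 0, "ry": 0, "rz": 0},
    {"dx": -0.003, "dy": 0, "dz": 0.003, "rx": 0, "ry": 0, "rz": 0}
  ],
  "claw": -1
}}

```text
t: 13.1
tcp_pos: [0.4954, -0.3125, 0.1206]
ee_rot: [-0.003, 0.987, 0.012, 0.16]
wrist_force: [-2.9, 1.8, 4.9]
width: 0.0223
grip_force: 60.9
```

```bash
python3 chk.py
```

```text
t 13.1 P [ 0.4954 -0.3125  0.1206] y [ 0.025 -1.    -0.002] z [ 0.316  0.01  -0.949] w 0.0223 F [-2.9  1.8  4.9]
  d [ 0.0039 -0.     -0.0028] r [-0.0002 -0.0002 -0.0004]
tcp bed [0.0009 0.0005 0.0267]
tail x 0.1003
stick y -0.0114 0.0127 top z 0.0219
stick y -0.0116 0.0125 top z 0.0217
ear x [0.0561 0.0656] y [0.0178 0.0243] z 0.0114
ear x [0.0558 0.0655] y [-0.0229 -0.0167] z 0.0115
```

The force is now along the bed normal, so the stick rests on both supports, close to the stop. I'll release it and retract along the bed normal.

Emit:
{"fn": "step_arm", "kwargs": {
  "targets": [
    {"dx": 0, "dy": 0, "dz": 0, "rx": 0, "ry": 0, "rz": 0},
    {"dx": 0, "dy": 0, "dz": 0, "rx": 0, "ry": 0, "rz": 0},
    {"dx": 0, "dy": 0, "dz": 0, "rx": 0, "ry": 0, "rz": 0},
    {"dx": 0, "dy": 0, "dz": 0, "rx": 0, "ry": 0, "rz": 0},
    {"dx": 0, "dy": 0, "dz": 0, "rx": 0, "ry": 0, "rz": 0}
  ],
  "claw": 0.6
}}

```text
t: 13.65
tcp_pos: [0.4953, -0.3125, 0.1199]
ee_rot: [-0.003, 0.987, 0.012, 0.16]
wrist_force: [0.7, -0.0, -1.1]
width: 0.0685
grip_force: 0.0
```

Emit:
{"fn": "step_arm", "kwargs": {
  "targets": [
    {"dx": 0, "dy": 0, "dz": -0.03, "rx": 0, "ry": 0, "rz": 0},
    {"dx": 0, "dy": 0, "dz": -0.08, "rx": 0, "ry": 0, "rz": 0},
    {"dx": 0, "dy": 0, "dz": -0.15, "rx": 0, "ry": 0, "rz": 0},
    {"dx": 0, "dy": 0, "dz": -0.25, "rx": 0, "ry": 0, "rz": 0},
    {"dx": 0, "dy": 0, "dz": -0.35, "rx": 0, "ry": 0, "rz": 0},
    {"dx": 0, "dy": 0, "dz": -0.45, "rx": 0, "ry": 0, "rz": 0},
    {"dx": 0, "dy": 0, "dz": -0.5, "rx": 0, "ry": 0, "rz": 0},
    {"dx": 0, "dy": 0, "dz": -0.5, "rx": 0, "ry": 0, "rz": 0}
  ],
  "claw": 0.6
}}

```text
t: 14.45
tcp_pos: [0.4483, -0.3153, 0.2652]
ee_rot: [-0.002, 0.987, 0.012, 0.162]
wrist_force: [-0.2, 0.2, -0.0]
width: 0.0684
grip_force: 0.0
```

```bash
python3 chk.py; python3 -c "
from h import *
s=cap('scene','s9');c=load('wx');t=cap('top','t9')
B=cv2.resize(s['img'][100:240,115:302],(534,400),interpolation=cv2.INTER_CUBIC)
A=cv2.resize(c['img'][:,130:385],(266,400))
cv2.imwrite('pics/f.png',np.hstack([A,B])[:,:,::-1])"
```

```text
t 14.45 P [ 0.4483 -0.3153  0.2652] y [ 0.024 -1.    -0.   ] z [ 0.32   0.008 -0.947] w 0.0684 F [-0.2  0.2 -0. ]
  d [-0.0016 -0.0056  0.5044] r [ 0.0001 -0.001  -0.0005]
tcp bed [0.0009 0.     0.1772]
tail x 0.1
stick y -0.0109 0.0123 top z 0.022
stick y -0.0116 0.0123 top z 0.0217
ear x [0.0559 0.0651] y [0.0182 0.0243] z 0.0115
ear x [0.0557 0.0649] y [-0.0224 -0.0171] z 0.0115
```

View pics/f.png

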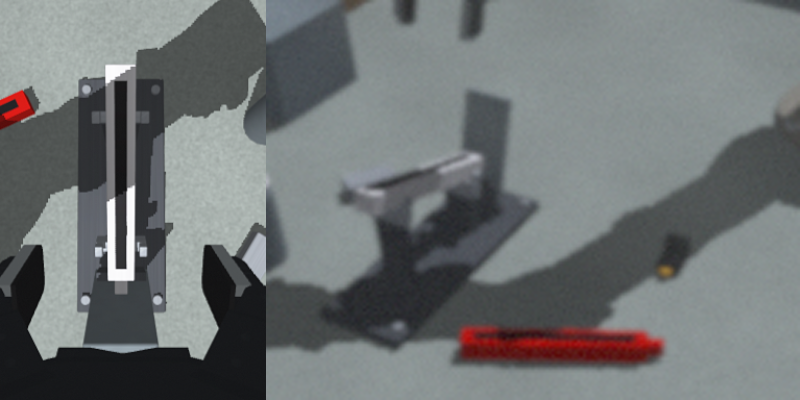

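The stick rests on both supports between their ears. Its nose, at (120,288) in the left view, is up against the stop plate, and its tail is 40 mm beyond the high support as designed. The surroundings are untouched, so I'll hand it in.

```bash
python3 -c "
from h import *
print(r.sign_off())"
```

```text
the job is handed in; nothing more can be done
None
```

The job is handed in at about 14.5 s of the 48 s: the nosed stick was drawn out, laid flat and let go, then regripped by its middle and set on the cradle, nose downhill within about 1 mm of the stop by measurement, resting on both supports between their ears.

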